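# Seal the filter cover of a site dust extractor

### The arm

A 6-joint arm with a two-finger parallel gripper is mounted at the origin on the work surface. World frame = base frame: x ahead of the robot, y to its left, z up, the work surface at z = 0. Lengths are in m, angles in rad, forces in N, time in s.
With the tool pointing down it reaches from about 0.375 to 0.975 m from the base axis. Payload 3.8 kg.
Tool frame: the origin (TCP) lies midway between the tips of the shut fingers; the grasp point (between the pads) lies 19 mm behind it; z points along the fingers, y is the line along which they close (so a half turn about z gives the same grasp; the last joint's range is limited). The gripper opens to 85 mm and grips with 20 to 120 N. Pads are 22 mm wide; open, the fingers measure 114 mm over their backs; the gripper's body (76 mm by 85 mm) begins 54 mm behind the grasp point. The pads swing forward as they close: fully open they stand 13 mm farther back than shut.
Start: joints at [-1.237, 0.264, 1.604, -0, 1.274, -0.037], TCP at [0.245, -0.629, 0.231] pointing down, gripper open.
Joint ranges: [-2.63, 2.63], [-0.94, 2.18], [0.31, 2.57], [-1.31, 4.45], [0, 2.66], [-2.55, 2.55]. Speed limits (rad/s): [2.57, 2.57, 3.14, 3.14, 3.14, 3.14].

### API

Orientations are given as a rotation vector (axis times angle).
In Python, from workcell import sensors, viewer, job gives the robot as it stands.
- The arm moves only by the shell command python3 -m inch 'ROWS' [FORCE]. ROWS is JSON, one flat list of numbers, 7 for each row, row after row: the shift along the tool's x, y, z in mm, then the turn, a rotation vector about the tool's x, y, z in degrees, then the finger opening in mm, from 0 to 85.4. A call has exactly 8 rows; each row shifts and turns the commanded pose from where the row before left it, along the tool's axes as they then stand; what a row does not reach is not made up. A row lasts 1/10 s, in which the tool goes at most 50 mm and 8.59 degrees, less where a joint would pass 70% of its speed; a pose out of reach is approached as far as the arm can. A call is refused whole if a number of a shift passes 50 or a number of a turn 8.59, either way. A call with a gripper value outside its range is refused whole. The fingers move at their own pace and stop on an object; FORCE is the grip in N (left out, the last holds). Time passes only in rows, so rows that do not move let the fingers close, or fill a call up. It gives the time, the measured TCP pose, the force, the opening and the grip force at its end, in the units of the state.
- sensors.read_state(): the state, without advancing time (a new reading comes with each control period).
- viewer.read_camera(name): name is "side" or "top" or "wrist"; returns the picture (400x640x3 uint8, red, green, blue); there is no depth.
- viewer.camera_params(name): a dict with "K" (3x3 intrinsics, pixels), "k1" (the pictures are not rectified: a ray, as slopes to the right and down, at radius r is drawn at 1 + k1 r^2 times it, then the intrinsics apply), "world_to_cam" (4x4, takes a point from world to camera coordinates). Camera axes: x right, y down, z forward; pixel columns grow to the right and rows downward; lengths in m; the calibration is good to about 2 mm. A picture is of the moment at which its call begins: read the wrist's pose just before it. camera_params takes no time and is no camera call; for the wrist camera it gives the pose at the moment of the call.
- job.finish_job(): hands the job in; it is judged then, once.
The state is a dict: "time": time; "q": joint angles; "joint_vel": joint speeds; "joint_torque": joint torques, N m; "tool_pos": TCP position; "tcp_rot": TCP orientation; "wrist_force": force on the tool from outside, world axes, zero at the start; "torque": the same for the moment, N m; "width": opening from 0.0 (shut) to 1.0 (fully open); "grip_force": force on a finger pad.
Only numpy, scipy, OpenCV 4.12 (cv2) and the standard library are available. Lean on these libraries where they do the work, as an engineer would, in place of code of your own. Each camera call takes 0.05 s, during which the arm holds its last target. There are 200 camera calls.

### The job

Pull the filter drawer of the low grey dust-filter unit all the way out by its handle, then turn the winged quarter-turn fastener on the metal cover in it until the wing's slot lines up with the two marks on the cover. Then press the cover all the way down onto its frame and finish while still holding it pressed down with the gripper, the drawer still out. Leave the other things on the table where they are.

Things in the scene. Friction and masses are not known exactly. Their poses are not given: they have to be found in the camera images.
- unit_front (a point): Low grey dust-filter unit, 340 deep (x) x 340 wide (y) x 170 mm high, fixed on the table, turned by up to about 0.2 rad. This point: middle of the lower edge of its open front, at the table; the unit's x axis points from its front (towards the robot) to its back, z up. Its drawer slides out of the front along the unit's -x.
- drawer (a joint): How far the drawer is pulled out, in m: 0 shut, 0.175 at its stop (fully out); it starts ajar, at 0.02 to 0.05. It stays where it is left and runs with about 2 N of friction. The drawer's front plate is 15 mm thick, 310 mm wide, its top edge 155 mm above the table (15 mm below the unit's top).
- handle (a point): Middle of the drawer's handle bar: a round steel bar, 12 mm thick and 100 mm long, level, along the drawer's y axis, 130 mm above the table; its centre line is 42 mm in front of the drawer's front plate (36 mm of free gap behind the bar). Axes as the unit's. Moves with the drawer.
- cover: Flat steel cover on a springy gasket inside the drawer, 160 (x) x 240 (y) x 6 mm, the fastener at its centre. Origin: centre of its underside; axes as the unit's. Its centre is 85 mm behind the back of the drawer's front plate, 142 mm behind the handle bar, so it is under the unit's top while the drawer is shut. Its top face is 104 mm above the table resting up, 96 mm pressed home.
- cover_press (a joint): How far the cover is pressed down, m: 0 resting up on its gasket, 0.008 fully home. It moves straight down only, needs 2 to 3 N to start and about 10 N to be home, and springs up again when let go. While the fastener is not in line, the key under the cover rides on the frame and stops the cover after about 1.5 mm.
- fastener (a joint): Angle of the fastener, rad, anticlockwise from above positive: 0 when the wing's slot lies along the cover's x axis (the drawer's sliding direction), in line with the marks. It starts at 0.75 to 1.5: turn it clockwise. No stop at 0 (it can turn on to -0.4); it stays where it is left (0.06 N m friction). Its key enters the frame's slot within about 0.15 rad of 0.
- wing (a point): Grip point of the fastener, on its axis, 22 mm above the cover's top and 9 mm below the wing's top; x along the wing, y across it, z up. The aluminium wing is 44 long x 12 thick x 27 mm high, a dark slot along its top, on a disc 48 mm across, 4 mm high, mid-cover. Two dark marks, 26 x 5 mm, lie on the cover 50 mm ahead of and behind the axis, on the line to the handle.
- tape_roll: Yellow roll of tape, 104 mm across, 45 high, lying on the table right of the drawer's way; leave alone. Origin: centre of its underside.
- screw_box: Clear box of screws with a red lid, 112 x 77 x 36 mm, on the table left of the drawer's way; leave alone. Origin: centre of its underside.
- screwdriver: Screwdriver with a black handle, 200 mm long, lying on the table left of the drawer's way; leave alone. Origin: its middle, at the table.
- filler_tub: Black round tub, 100 mm across, 110 high, standing right of the drawer's way; leave alone. Origin: centre of its underside.
- wrench: Steel spanner, 180 mm long, flat on the table in front of where the drawer ends when out; leave alone. Origin: its middle, at the table.

How it is judged:
On the way, in this order (a step that is already met when the one before it is completed fails the run):
1. the drawer is pulled out (value of joint drawer above 0.14 m), for 0.1 s.
2. the fastener is turned to the marks (its slot nearly in line) (value of joint fastener between -0.25 and 0.25 rad).
3. the cover is pressed home with the key in its slot (value of joint cover_press above 0.0065 m), for 0.3 s.
At the end, for the whole second after the job is handed in: The gripper is still holding the cover down (more than 4 N between the fingers and the cover or its fastener), the cover is within 1.5 mm of fully home, the fastener's slot is within 0.2 rad of the marks and the drawer is still at least 140 mm out (value of joint drawer above 0.14 m and value of joint fastener between -0.2 and 0.2 rad and value of joint cover_press above 0.0065 m and contact force between the fingers and cover above 4 N); the arm keeps its last pose, push and grip.
It fails at once if a bystander is moved by more than 40 mm (distance of any of tape_roll, screw_box, screwdriver, filler_tub, wrench from where it was at the start of the episode above 0.04 m).
It also fails if it takes over 42 s, if anything falls off the work surface, if the arm or the gripper's body presses on something with over 40 N, if the wrist force passes 120 N, or if a joint passes its speed limit or range.

## Working session

There is one attempt and no reset: what is moved stays moved. The work goes in short steps, Python scripts to look and compute and a shell command to move; the robot and the scene stay as the last step left them, time stands still between calls to the robot, and variables do not carry over. Pictures are saved under pics/ and viewed, at most 10 in all, crops included, and the job is handed in when it is done.

```bash
mkdir -p pics; python3 - <<'E'
from workcell import sensors, viewer
import cv2
s=sensors.read_state();print(s)
for n in("top","side"):
    im=viewer.read_camera(n);cv2.imwrite(f"pics/{n}0.png",im[:,:,::-1]);p=viewer.camera_params(n);print(n,p)
E
ls
```

```text
{'time': 0.0, 'q': array([-1.23691151e+00,  2.64755150e-01,  1.60538015e+00,  6.13191507e-06,
        1.27369629e+00, -3.68932941e-02]), 'joint_vel': array([ 4.01006090e-04,  1.80168312e-05,  4.83329578e-04,  9.69367894e-04,
       -1.03305646e-03, -3.51249426e-04]), 'joint_torque': array([-9.36964170e-04, -5.15117490e+01, -3.67315221e+01, -1.81564396e-04,
        1.31928729e-02, -2.34577465e-05]), 'tool_pos': array([ 0.24434412, -0.62843636,  0.22995736]), 'tcp_rot': array([-3.08558352e+00, -5.78675327e-01,  5.10863494e-04]), 'wrist_force': array([0.2153461 , 0.19470983, 0.46637461]), 'torque': array([-0.00660254,  0.03105883, -0.00207634]), 'grip_force': 0.0, 'width': 1.0004878863752409}
top {'K': array([[483.56398735,   0.        , 319.20094676],
       [  0.        , 483.56398735, 201.62217651],
       [  0.        ,   0.        ,   1.        ]]), 'k1': -0.11416052525381629, 'world_to_cam': array([[ 0.01404083, -0.99986912, -0.00803738,  0.01921075],
       [-0.99733349, -0.01342861, -0.07173265,  0.58198676],
       [ 0.07161533,  0.00902313, -0.99739151,  1.48508884],
       [ 0.        ,  0.        ,  0.        ,  1.        ]])}
side {'K': array([[484.54888486,   0.        , 323.60862199],
       [  0.        , 484.54888486, 201.79684493],
       [  0.        ,   0.        ,   1.        ]]), 'k1': -0.021472699229804704, 'world_to_cam': array([[ 9.95223141e-01, -9.76242984e-02, -6.29760409e-04,
        -5.82420615e-01],
       [-6.65092859e-02, -6.73273234e-01, -7.36396406e-01,
         1.04617609e-01],
       [ 7.14661817e-02,  7.32920629e-01, -6.76550025e-01,
         1.13014512e+00],
       [ 0.00000000e+00,  0.00000000e+00,  0.00000000e+00,
         1.00000000e+00]])}
pics
```

View pics/top0.png

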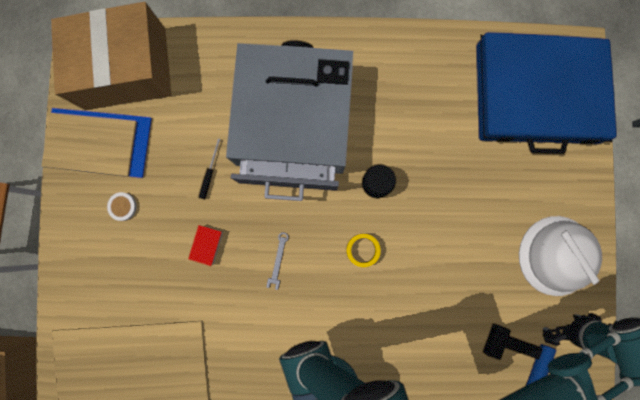

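View pics/side0.png

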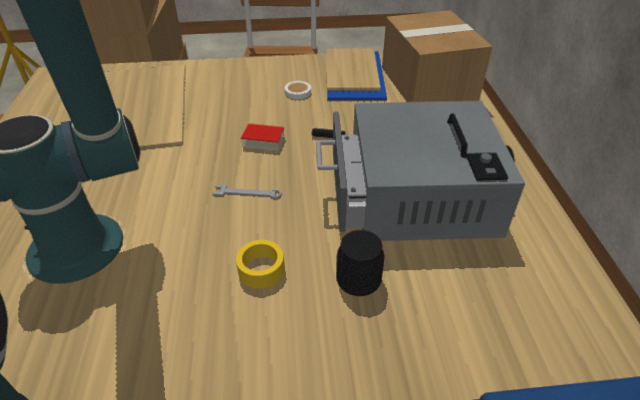

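The top view shows the unit at about (290,110), with the handle bar at about (285,198). The tub is at (379,181), the tape at (365,250) and the wrench at (278,260). I'll enlarge the handle area next.

```bash
cat > h.py <<'E'
import numpy as np, cv2
from workcell import sensors, viewer
from scipy.spatial.transform import Rotation as R
def ray(p,uv):
    K=p["K"]; d=np.array([p["k1"],0,0,0,0.])
    x=cv2.undistortPoints(np.array([[uv]],float),K,d)[0,0]
    T=p["world_to_cam"]; return -T[:3,:3].T@T[:3,3], T[:3,:3].T@np.r_[x,1]
def at(p,uv,z):
    c,d=ray(p,uv); return c+d*(z-c[2])/d[2]
def proj(p,P):
    T=p["world_to_cam"]; X=T[:3,:3]@np.array(P)+T[:3,3]; s=X[:2]/X[2]
    s=s*(1+p["k1"]*(s@s)); return p["K"][:2,:2]@s+p["K"][:2,2]
E
python3 - <<'E'
import cv2
a=cv2.imread("pics/top0.png")[150:210,225:365];cv2.imwrite("pics/c1.png",cv2.resize(a,None,fx=5.5,fy=5.5,interpolation=cv2.INTER_CUBIC))
E
```

```text
(no output)
```

View pics/c1.png

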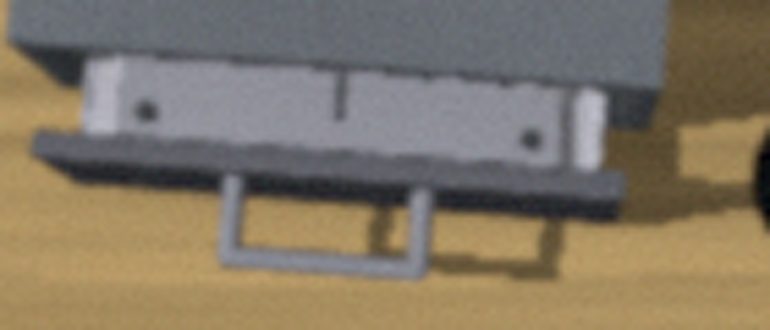

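```bash
cat > m1.py <<'E'
from h import *
p=viewer.camera_params("top"); c=lambda x,y:(225+x/5.5,150+y/5.5)
a=at(p,c(228,260),.130);b=at(p,c(422,271),.130);m=(a+b)/2
l=at(p,c(36,133),.155);r=at(p,c(622,175),.155)
print("bar",a,b,np.linalg.norm(a-b),"mid",m);print("plate back edge",l,r,np.linalg.norm(l-r))
for s,e in((a,b),(l,r)):
    d=s-e; print("yaw of y-axis minus 90deg",np.degrees(np.arctan2(-d[0],d[1])))
th=np.arctan2(-(l-r)[0],(l-r)[1]); ux=np.array([np.cos(th),np.sin(th),0])
print("bar to plate back along x",(( l+r)/2-m)@ux)
for n,uv in dict(tape=(365,250),tub=(379,181),wr=(284,236),wr2=(273,284)).items(): print(n,at(p,uv,0.11 if n=="tub" else .02)[:2])
s=sensors.read_state(); M=R.from_rotvec(s["tcp_rot"]).as_matrix(); print(M.round(3))
ty=np.degrees(np.arctan2(M[1,1],M[0,1]));print("tool y yaw",ty,"x yaw",np.degrees(np.arctan2(M[1,0],M[0,0])), np.degrees(s["q"]))
E
python3 m1.py
```

```text
bar [0.58441328 0.1791941  0.13      ] [0.57996796 0.0768314  0.13      ] 0.10245918148056514 mid [0.58219062 0.12801275 0.13      ]
plate back edge [0.64745951 0.2781732  0.155     ] [ 0.62925355 -0.02694832  0.155     ] 0.30566420099831637
yaw of y-axis minus 90deg -2.486634059946788
yaw of y-axis minus 90deg -3.414671640764471
bar to plate back along x 0.05620916013906857
tape [ 0.4333713  -0.11679452]
tub [ 0.63846101 -0.14864507]
wr [0.47321725 0.13505193]
wr2 [0.32425254 0.16659836]
[[ 0.932  0.362 -0.001]
 [ 0.362 -0.932  0.002]
 [ 0.    -0.002 -1.   ]]
tool y yaw -68.75292472947216 x yaw 21.247069373972426 [-7.08677865e+01  1.51657935e+01  9.19749124e+01 -1.66429007e-03
  7.29789284e+01 -2.11436999e+00]
```

The measured bar length (102 mm) and bar-to-plate offset (56 mm) match the given values. The unit's yaw is about -3.2° and the handle is at (0.582, 0.128). I'll move over it now.

```bash
python3 -m inch '[34.8,-34.4,0,0,0,0,85,34.8,-34.4,0,0,0,0,85,34.8,-34.4,0,0,0,0,85,34.8,-34.4,0,0,0,0,85,34.8,-34.4,0,0,0,0,85,34.8,-34.4,0,0,0,0,85,34.8,-34.4,0,0,0,0,85,34.8,-34.4,0,0,0,0,85]' && python3 -m inch '[34.8,-34.4,0,0,0,0,50,34.8,-34.4,0,0,0,0,50,34.8,-34.4,0,0,0,0,50,34.8,-34.4,0,0,0,0,50,34.8,-34.4,0,0,0,0,50,34.8,-34.4,0,0,0,0,50,34.8,-34.4,0,0,0,0,50,34.8,-34.4,0,0,0,0,50]' && python3 -m inch '[0,0,0,0,0,-8.19,45,0,0,0,0,0,-8.19,45,0,0,0,0,0,-8.19,45,0,0,0,0,0,-8.19,45,0,0,0,0,0,-8.19,45,0,0,0,0,0,-8.19,45,0,0,0,0,0,-8.19,45,0,0,0,0,0,-8.19,45]'
cat > g.py <<'E'
import sys
from h import *
# target TCP x y z, yaw of tool y axis (deg)
t=np.array(list(map(float,sys.argv[1:4])));yw=float(sys.argv[4])
s=sensors.read_state();M=R.from_rotvec(s["tcp_rot"]).as_matrix()
a=np.radians(yw);y=np.array([np.cos(a),np.sin(a),0]);z=np.array([0,0,-1.]);D=np.c_[np.cross(y,z),y,z]
print("shift mm",((t-s["tool_pos"])@M*1000).round(1),"turn deg",np.degrees(R.from_matrix(M.T@D).as_rotvec()).round(2),"w",s["width"]*85.4,"t",s["time"])
E
python3 g.py .582 .128 .111 -3.2
```

```text
time: 0.9
tool_pos: [0.4045, -0.2697, 0.231]
tcp_rot: [-3.088, -0.578, 0.0]
wrist_force: [0.6, -0.5, 1.0]
width: 0.995
grip_force: 0.0
time: 1.7
tool_pos: [0.5642, 0.0877, 0.2309]
tcp_rot: [3.087, 0.58, -0.001]
wrist_force: [1.2, -0.9, 0.3]
width: 0.585
grip_force: 0.0
time: 2.5
tool_pos: [0.5637, 0.0856, 0.2307]
tcp_rot: [-2.276, -2.164, 0.001]
wrist_force: [-0.1, 0.6, 0.3]
width: 0.528
grip_force: 0.0
shift mm [ 43.3  16.3 119.6] turn deg [-0.07  0.01  0.31] w 45.06819051390369 t 2.5
```

```bash
python3 -m inch '[22,8,0,0,0,0,42,21.3,8.3,0,0,0,0.3,42,0,0,0,0,0,0,42,0,0,15,0,0,0,42,0,0,20,0,0,0,42,0,0,20,0,0,0,42,0,0,15,0,0,0,42,0,0,0,0,0,0,42]'; python3 - <<'E'
from h import *
im=viewer.read_camera("wrist");cv2.imwrite("pics/w1.png",im[:,:,::-1])
E
python3 g.py .582 .128 .111 -3.2
```

```text
time: 3.3
tool_pos: [0.5799, 0.1268, 0.1573]
tcp_rot: [-2.287, -2.149, 0.009]
wrist_force: [-0.5, -0.0, -0.6]
width: 0.495
grip_force: 0.0
shift mm [ 1.   0.9 48.2] turn deg [-0.22  0.06 -0.36] w 41.95469550605722 t 3.35
```

View pics/w1.png

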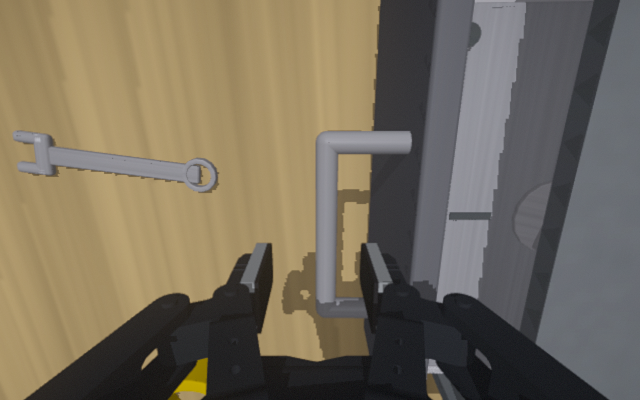

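The wrist view shows the bar (column 327) between the fingertips (columns 270 and 362), with the right finger clear of the plate. I'll descend, close and pull.

```bash
python3 -m inch '[1,1,16,0,0,0,42,0,0,16,0,0,0,42,0,0,16,0,0,0,42,0,0,0,0,0,0,42,0,0,0,0,0,0,5,0,0,0,0,0,0,5,0,0,0,0,0,0,5,0,0,0,0,0,0,5]' 50; python3 g.py .582 .128 .111 -3.2
```

```text
time: 4.15
tool_pos: [0.5841, 0.1289, 0.1132]
tcp_rot: [2.289, 2.152, 0.001]
wrist_force: [2.5, 0.2, -3.6]
width: 0.122
grip_force: 48.6
shift mm [-1.  -2.   2.2] turn deg [ 0.03 -0.   -0.33] w 10.421994985693209 t 4.15
```

```bash
python3 -m inch '[0,-8,0,0,0,0,5,0,-16,0,0,0,0,5,0,-18,0,0,0,0,5,0,-18,0,0,0,0,5,0,-18,0,0,0,0,5,0,-18,0,0,0,0,5,0,-14,0,0,0,0,5,0,-10,0,0,0,0,5]'; python3 -m inch '[0,-4,0,0,0,0,5,0,-4,0,0,0,0,5,0,-3,0,0,0,0,5,0,-3,0,0,0,0,5,0,-2,0,0,0,0,5,0,-2,0,0,0,0,5,0,0,0,0,0,0,5,0,0,0,0,0,0,5]'
```

```text
time: 4.95
tool_pos: [0.463, 0.1364, 0.1132]
tcp_rot: [-2.289, -2.152, -0.0]
wrist_force: [2.9, 0.0, -3.5]
width: 0.118
grip_force: 50.1
time: 5.75
tool_pos: [0.453, 0.137, 0.1133]
tcp_rot: [2.281, 2.146, 0.016]
wrist_force: [23.2, -0.6, -24.7]
width: 0.12
grip_force: 48.7
```

The drawer is at its stop after 131 mm of travel. I'll relax, open and rise.

```bash
python3 -m inch '[0,4,0,0,0,0,5,0,2,0,0,0,0,5,0,0,0,0,0,0,5,0,0,0,0,0,0,38,0,0,0,0,0,0,38,0,0,0,0,0,0,38,0,0,0,0,0,0,38,0,0,0,0,0,0,38]'; python3 -m inch '[0,0,-20,0,0,0,38,0,0,-25,0,0,0,38,0,0,-35,0,0,0,38,0,0,-35,0,0,0,38,0,0,-30,0,0,0,38,0,0,0,0,0,0,60,0,0,0,0,0,0,60,0,0,0,0,0,0,60]'; python3 - <<'E'
from h import *
im=viewer.read_camera("top");p=viewer.camera_params("top");print(proj(p,[.455,.137,.13]),proj(p,[.595,.129,.13]))
cv2.imwrite("pics/t2.png",cv2.resize(im[145:255,220:360,::-1],None,fx=5,fy=5,interpolation=cv2.INTER_CUBIC))
im=viewer.read_camera("wrist");cv2.imwrite("pics/w2.png",im[:,:,::-1])
import pickle;pickle.dump(viewer.camera_params("wrist"),open("w2.pkl","wb"))
E
```

```text
time: 6.55
tool_pos: [0.4521, 0.1371, 0.1136]
tcp_rot: [2.289, 2.152, 0.0]
wrist_force: [0.3, 0.4, 0.7]
width: 0.443
grip_force: 0.0
time: 7.35
tool_pos: [0.4512, 0.1368, 0.2569]
tcp_rot: [-2.288, -2.151, 0.003]
wrist_force: [0.6, 0.1, -1.0]
width: 0.704
grip_force: 0.0
[280.12858306 242.2957837 ] [283.81252256 193.85662966]
```

View pics/w2.png

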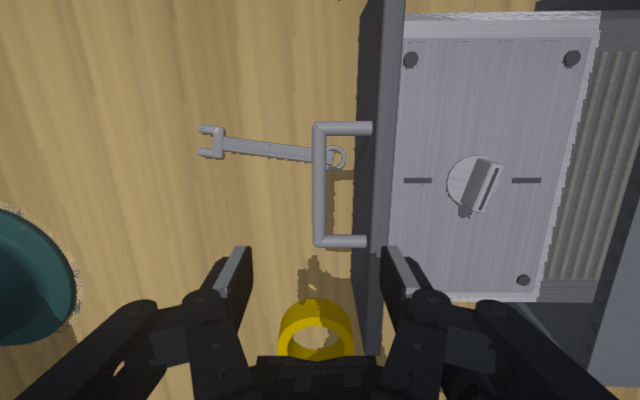

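View pics/t2.png

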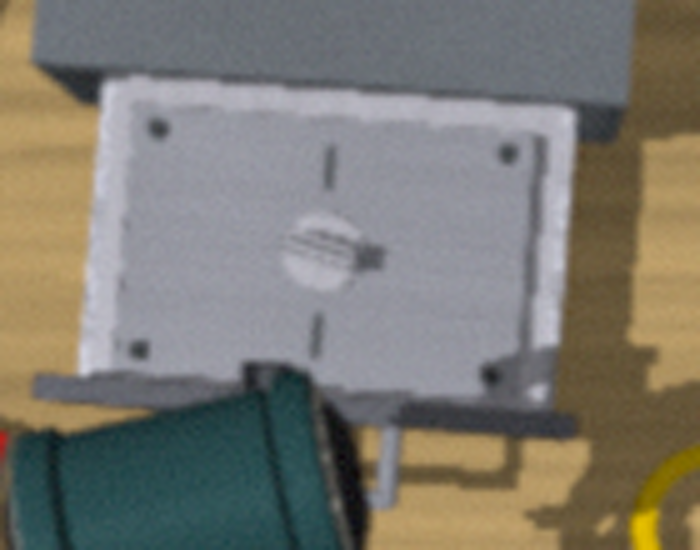

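The drawer is out. The wing is in the wrist view at about (482,187), with marks at (417,180) and (526,180). I'll enlarge that area.

```bash
python3 - <<'E'
import cv2
a=cv2.imread("pics/w2.png")[135:235,400:550];cv2.imwrite("pics/c2.png",cv2.resize(a,None,fx=5,fy=5,interpolation=cv2.INTER_CUBIC))
E
```

```text
(no output)
```

View pics/c2.png

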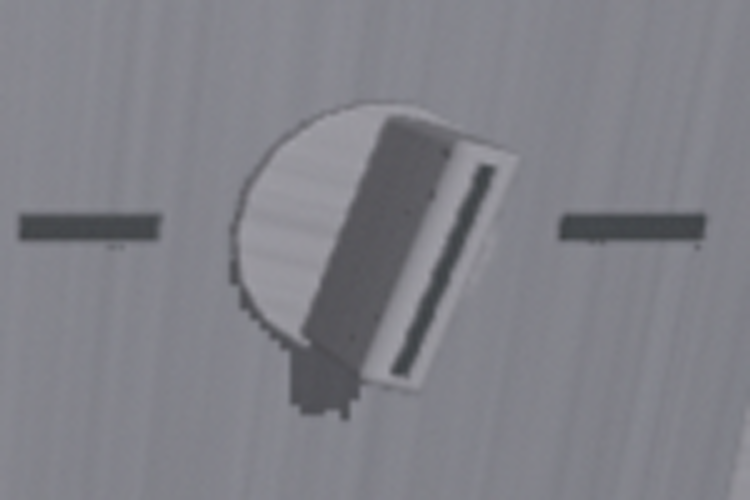

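```bash
cat > m2.py <<'E'
from h import *
import pickle
p=pickle.load(open("w2.pkl","rb")); c=lambda x,y:(400+x/5,135+y/5)
a=at(p,c(488,168),.135);b=at(p,c(400,373),.135);print("slot",a,b,np.linalg.norm(a-b),"mid",(a+b)/2)
m1=at(p,c(90,228),.104);m2=at(p,c(632,227),.104);print("marks",m1,m2,np.linalg.norm(m1-m2),"mid",(m1+m2)/2)
k=lambda d:np.degrees(np.arctan2(d[1],d[0]))
print("slot yaw",k(a-b),"marks yaw",k(m2-m1))
q=viewer.camera_params("top");d=lambda x,y:(220+x/5,145+y/5)
n1=at(q,d(316,335),.104);n2=at(q,d(330,167),.104);print("top marks",n1,n2,(n1+n2)/2,k(n2-n1))
E
python3 m2.py
```

```text
slot [0.60059612 0.14550499 0.135     ] [0.58942515 0.1105698  0.135     ] 0.036677761275885935 mid [0.59501064 0.12803739 0.135     ]
marks [0.54565376 0.13084526 0.104     ] [0.64491904 0.12482801 0.104     ] 0.09944748263182147 mid [0.5952864  0.12783663 0.104     ]
slot yaw 72.26766764066362 marks yaw -3.468899466267723
top marks [0.54367705 0.13192697 0.104     ] [0.64321394 0.12558445 0.104     ] [0.5934455  0.12875571 0.104     ] -3.64597614169119
```

The wing centre agrees with the mark midpoint to within 1 mm, and the marks are 99 mm apart against 100 mm given. The slot is at 72.3°, the marks at -3.5°.

```bash
python3 g.py .595 .128 .165 -17.7
```

```text
shift mm [  0.2 144.5  91. ] turn deg [-0.17  0.08 14.16] w 59.75721671680322 t 7.45
```

```bash
python3 -m inch '[0,30,0,0,0,0,45,0,40,0,0,0,0,45,0,40,0,0,0,0,45,0.2,34.5,0,0,0,0,45,0,0,20,0,0,7,45,0,0,25,0,0,7.16,45,0,0,25,0,0,0,45,0,0,21,0,0,0,45]';python3 g.py .595 .128 .112 -17.7
```

```text
time: 8.25
tool_pos: [0.595, 0.128, 0.1639]
tcp_rot: [-2.535, -1.852, 0.006]
wrist_force: [0.1, -0.9, 0.3]
width: 0.524
grip_force: 0.0
shift mm [ 0.1  0.2 51.9] turn deg [-0.21  0.11 -0.01] w 44.74029203326853 t 8.25
```

```bash
python3 -m inch '[0,0,17,0,0,0,45,0,0,18,0,0,0,45,0,0,17,0,0,0,45,0,0,0,0,0,0,45,0,0,0,0,0,0,5,0,0,0,0,0,0,5,0,0,0,0,0,0,5,0,0,0,0,0,0,5]' 40;python3 g.py .595 .128 .112 -93.5
```

```text
time: 9.05
tool_pos: [0.5968, 0.1286, 0.1162]
tcp_rot: [2.536, 1.853, 0.002]
wrist_force: [-0.1, 1.1, 2.0]
width: 0.126
grip_force: 43.4
shift mm [-1.2 -1.6  4.2] turn deg [ 2.000e-02 -9.000e-02  7.581e+01] w 10.784822504010167 t 9.05
```

```bash
python3 -m inch '[0,0,0,0,0,8.4,5,0,0,0,0,0,8.4,5,0,0,0,0,0,8.4,5,0,0,0,0,0,8.4,5,0,0,0,0,0,8.4,5,0,0,0,0,0,8.4,5,0,0,0,0,0,8.4,5,0,0,0,0,0,8.4,5]';python3 -m inch '[0,0,0,0,0,4.3,5,0,0,0,0,0,4.3,5,0,0,0,0,0,0,5,0,0,0,0,0,0,5,0,0,0,0,0,0,5,0,0,0,0,0,0,5,0,0,0,0,0,0,5,0,0,0,0,0,0,5]';python3 g.py .595 .128 .112 -93.5;python3 - <<'E'
from h import *
im=viewer.read_camera("wrist")
cv2.imwrite("pics/w3.png",im[:,:,::-1])
E
```

```text
time: 9.85
tool_pos: [0.5972, 0.1282, 0.1162]
tcp_rot: [3.139, 0.131, 0.003]
wrist_force: [0.6, -0.5, -0.3]
width: 0.126
grip_force: 43.4
time: 10.65
tool_pos: [0.5971, 0.1282, 0.1158]
tcp_rot: [3.14, -0.095, 0.002]
wrist_force: [1.7, -1.2, 2.1]
width: 0.129
grip_force: 43.8
shift mm [-2.1  0.3  3.8] turn deg [-0.   -0.09  0.03] w 11.001378075809267 t 10.65
```

View pics/w3.png

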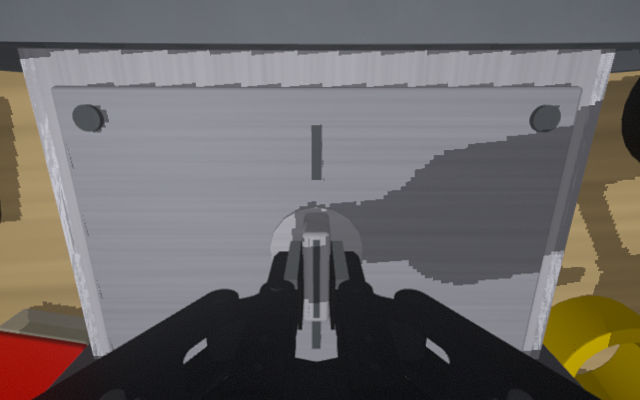

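The slot and the rear mark share column 317, so they are lined up. I'll press down now.

```bash
python3 -m inch '[0,0,0,0,0,0,5,0,0,0,0,0,0,5,0,0,2,0,0,0,5,0,0,2,0,0,0,5,0,0,2,0,0,0,5,0,0,2,0,0,0,5,0,0,0,0,0,0,5,0,0,0,0,0,0,5]' 80; python3 -m inch '[0,0,1,0,0,0,5,0,0,1,0,0,0,5,0,0,0,0,0,0,5,0,0,0,0,0,0,5,0,0,0,0,0,0,5,0,0,0,0,0,0,5,0,0,0,0,0,0,5,0,0,0,0,0,0,5]'
```

```text
time: 11.5
tool_pos: [0.5967, 0.1283, 0.1085]
tcp_rot: [3.14, -0.096, 0.001]
wrist_force: [-1.0, -3.0, 10.6]
width: 0.119
grip_force: 84.7
time: 12.3
tool_pos: [0.5977, 0.1282, 0.1082]
tcp_rot: [-3.14, 0.096, -0.005]
wrist_force: [-0.8, -3.7, 14.8]
width: 0.115
grip_force: 85.3
```

```bash
python3 -m inch '[0,0,1,0,0,0,5,0,0,1,0,0,0,5,0,0,0,0,0,0,5,0,0,0,0,0,0,5,0,0,0,0,0,0,5,0,0,0,0,0,0,5,0,0,0,0,0,0,5,0,0,0,0,0,0,5]'; python3 - <<'E'
from h import *
im=viewer.read_camera("wrist")
cv2.imwrite("pics/w4.png",im[:,:,::-1])
E
```

```text
time: 13.1
tool_pos: [0.5993, 0.1281, 0.1081]
tcp_rot: [-3.14, 0.095, -0.01]
wrist_force: [-2.4, -3.7, 22.8]
width: 0.119
grip_force: 86.1
```

View pics/w4.png

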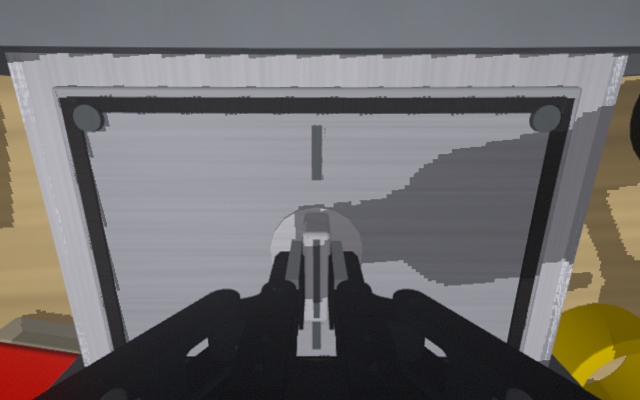

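In the wrist view the disc and mark stay at the same pixels, so the grip has not slipped. The tool is about 8 mm lower, and the last 2 mm of push only raised the force, to 23 N. The cover is home.

```bash
python3 -c "
from workcell import job;print(job.finish_job())"
```

```text
the job is handed in; nothing more can be done
None
```

I handed the job in with the drawer out at its stop, the fastener's slot in line with the marks, and the gripper still holding the cover pressed home at about 23 N; the hand-in returned no verdict.

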